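# Rotor key back into its floating holder

### The job

Someone left the centrifuge's rotor key standing in the tube rack. Put it back in its holder: handle first down through the steel collar, pushed on past the spring fingers until its head sits down on the collar, then let go. The collar sits off-centre in its worn rubber mount, so feel for the hole with a light touch and never press on the holder with more than about 20 N; leave the tubes and bottles as they are.

Things in the scene. Friction and masses are not known exactly. Their poses are not given: they have to be found in the camera images.
- key_centre (a point): rotor key, black and steel, 149 mm long, 0.13 to 0.25 kg, upright in a hole of the rack, head up. Point on its axis half-way up: 74.5 mm above the handle's end, 30.5 mm below the shoulder's underside. Handle round, 15 mm diameter, 105 mm long, 1.3 mm bevel at its flat end; then a round shoulder, 28 mm diameter, 4 mm thick; then the hexagonal head. z runs along the key to the head.
- key_head (a point): middle of the key's hexagonal head (24 mm across flats, 40 mm high, so from 20 mm below to 20 mm above this point), 54.5 mm above key_centre. x axis: square to one pair of flats; the other pairs stand 60 degrees on. z along the key, up.
- holder: the holder, fixed: grey foot 120 x 100 x 10 mm on the bench (origin under the ring), aluminium column on its +x side up to 126 mm, plate on top with a steel collar in a rubber mount. Below the collar three spring fingers, from 14 mm under its top, rub on the handle: pushing it down takes about 3 to 6 N, more than its weight, so it does not drop home by itself.
- ring (a point): nominal centre of the collar, level with its top, 138 mm above the bench; axes as holder. Collar: steel disc 59 mm wide, 5 mm thick, highest part of the holder, round hole 17.4 mm through its middle. It floats on worn rubber: it stands 4.5 to 7 mm off this point, any way, not measured; friction keeps it there until about 9 N sideways. It gives down 1 mm per 4 N, 4 mm at most.
- rack: black tube rack, fixed, 101 x 139 x 34 mm, origin under its middle; the key and the tubes stand on the floor of its holes, 4 mm above the bench, in square holes 17 mm wide and 30 mm deep.
- tube_a_mid (a point): closed sample tube 95 mm tall standing loose in the rack, its mid-height; leave it standing
- tube_b_mid (a point): closed sample tube 101 mm tall standing loose in the rack, its mid-height; leave it standing
- dropper: small brown dropper bottle, 25 mm wide, 73 mm tall, origin under its middle; leave it alone
- washer: squeeze wash bottle with a bent spout, 65 x 94 x 190 mm, origin under its middle; leave it alone
Not all that is in view belongs to the job. Leave any yellow look-alike of the holder alone.

How it is judged:
By the outcome, as a careful person would: the job done as asked, in the order asked, and still so for the second after the job is handed in, with the robot touching nothing.
It also fails if it takes over 67 s, if anything falls off the work surface, if the arm or the gripper's body presses on something with over 40 N, if the wrist force passes 120 N, or if a joint passes its speed limit or range.

### The arm

A 6-joint arm with a two-finger parallel gripper is mounted at the origin on a cart in front of the work surface, level with it; the furniture and walls round the work are solid. World frame = base frame: x ahead of the robot, y to its left, z up, the work surface at z = 0. Lengths are in mm, angles in rad, forces in N, time in s.
With the tool pointing down it reaches from about 350 to 875 mm from the base axis. Payload 4.2 kg.
Tool frame: the origin (TCP) lies between the finger pads; the fingertips stand 11 mm ahead of it and the grasp point (between the pads) lies 8 mm behind it; z points along the fingers, y is the direction in which the jaws open and shut (so a half turn about z gives the same grasp; the last joint's range is limited). The gripper opens to 85 mm and grips with 20 to 120 N. Pads are 22 mm wide; open, the fingers measure 114 mm over their backs; the gripper's body (76 mm by 85 mm) begins 54 mm behind the grasp point. The pads swing forward as they close: fully open they stand 13 mm farther back than shut.
Start: joints at [-0.855, 0.385, 0.008, 0, -1.194, -0.259], TCP at [275.685, -560.889, 242.312] pointing down, gripper open.
Joint ranges: [-3.14, 3.14], [-1.21, 2.06], [-1.07, 1.41], [-3.16, 2.05], [-2.99, -0.16], [-3.1, 3.1]. Speed limits (rad/s): [2.79, 2.79, 3.14, 3.14, 3.14, 3.14].

### API

Orientations are given as a unit quaternion [x, y, z, w].
In Python, from bench import * gives the robot as it stands.
- The arm moves only by the tool servo_tool, never from a script. Its argument "rows" is a list of rows, each a list of 7 numbers: the opening, from 0 (shut) to 1 (fully open), then the shift along the tool's x, y, z in cm, then the turn, a rotation vector about the tool's x, y, z in degrees. A call has 1 to 12 rows; each row shifts and turns the commanded pose from where the row before left it, along the tool's axes as they then stand; what a row does not reach is not made up. A row lasts 1/10 s, in which the tool goes at most 50 mm and 8.59 degrees, less where a joint would pass 70% of its speed; a pose out of reach is approached as far as the arm can. A call is refused whole if a number of a shift passes 5 or a number of a turn 8.59, either way. A call with a gripper value outside its range is refused whole. The fingers move at their own pace and stop on an object; the grip force is fixed at half the most. Time passes only in rows, so rows that do not move let the fingers close. It gives the time, the measured TCP pose, the force and the opening at its end, in the units of the state.
- read_state(): the state, without advancing time (a new reading comes with each control period).
- get_image(name): name is "side" or "top" or "wrist"; returns a dict with "image" (384x512x3 uint8, red, green, blue), "mtx" (3x3 intrinsics, pixels), "k1" (the pictures are not rectified: a ray, as slopes to the right and down, at radius r is drawn at 1 + k1 r^2 times it, then the intrinsics apply), "extrinsics" (4x4, takes a point from camera to world coordinates). Camera axes: x right, y up, looking along -z (the intrinsics and any distortion apply to the point x, -y, -z); pixel columns grow to the right and rows downward; lengths in mm; the calibration is good to about 2 mm. A picture is of the moment at which its call begins. There is no depth.
- job_done(): hands the job in, once; it reports no verdict.
The state is a dict: "clock": time; "joints": joint angles; "joint_vel": joint speeds; "joint_efforts": joint torques, N m; "position": TCP position; "ee_rot": TCP orientation; "contact_force": force on the tool from outside, world axes, zero at the start; "wrist_torque": the same for the moment, N m; "gripper_width": finger opening in mm.
Only numpy, scipy, OpenCV 4.12 (cv2) and the standard library are available. Lean on these libraries where they do the work, as an engineer would, in place of code of your own. Each camera call takes 0.05 s, during which the arm holds its last target. There are 200 camera calls.

## Working session

There is one attempt and no reset: what is moved stays moved. The work goes in short steps, Python scripts to look and compute and a tool call to move; the robot and the scene stay as the last step left them, time stands still between calls to the robot, and variables do not carry over. Pictures are saved under pics/ and viewed, about 8 in all and at most 12, crops included, and the job is handed in when it is done.

Besides the shell and the picture viewer there is one more tool, called by a JSON object that holds its "op" and its "data", one argument or row to a line. servo_tool: Moves the arm, as the interface text tells. Its arguments: {"type":"object","properties":{"rows":{"type":"array","items":{"type":"array","items":{"type":"number"}}}},"required":["rows"]}

```bash
ls; mkdir -p pics
cat > h.py <<'E'
from bench import *
import numpy as np, cv2
from scipy.spatial.transform import Rotation as R
def ray(im,u,v):
    K=im["mtx"];k=im["k1"];E=np.array(im["extrinsics"])
    d=np.array([(u-K[0][2])/K[0][0],(v-K[1][2])/K[1][1]]);s=d.copy()
    for _ in range(20): s=d/(1+k*(s@s))
    return E[:3,3],E[:3,:3]@np.array([s[0],-s[1],-1.])
def onz(im,u,v,z):
    o,d=ray(im,u,v);return o+d*(z-o[2])/d[2]
def proj(im,p):
    K=im["mtx"];E=np.array(im["extrinsics"]);c=E[:3,:3].T@(np.array(p,float)-E[:3,3])
    s=np.array([c[0],-c[1]])/-c[2];s=s*(1+im["k1"]*(s@s))
    return np.array([K[0][0]*s[0]+K[0][2],K[1][1]*s[1]+K[1][2]])
def two(a,b):
    (o,d),(p,e)=a,b;A=np.c_[d,-e];t=np.linalg.lstsq(A,p-o,rcond=None)[0]
    q,r=o+d*t[0],p+e*t[1];return (q+r)/2,np.linalg.norm(q-r)
def totool(dv): # world mm -> tool cm
    s=read_state();return R.from_quat(s["ee_rot"]).inv().apply(dv)/10
def save(n,img): cv2.imwrite("pics/"+n+".png",img[:,:,::-1])
E
python3 - <<'E'
from h import *
for n in("side","top"):
    im=get_image(n);save(n+"0",im["image"]);print(n,im["mtx"],im["k1"],im["extrinsics"])
a=[get_image(n)["image"] for n in("side","top")]
s=read_state();print({k:np.round(v,3).tolist() for k,v in s.items()}, R.from_quat(s["ee_rot"]).as_matrix().round(2))
E
```

```text
pics
side [[499.42554267   0.         260.9087731 ]
 [  0.         499.42554267 186.35802891]
 [  0.           0.           1.        ]] -0.11590895840677642 [[-9.27424490e-01  1.25675507e-01 -3.52263372e-01  1.32755698e+02]
 [-3.73817581e-01 -3.41717193e-01  8.62258532e-01  1.02589336e+03]
 [-1.20096727e-02  9.31361921e-01  3.63896607e-01  5.25374379e+02]
 [ 0.00000000e+00  0.00000000e+00  0.00000000e+00  1.00000000e+00]]
top [[361.58079152   0.         259.93151189]
 [  0.         361.58079152 195.02322368]
 [  0.           0.           1.        ]] -0.055802147997655045 [[ 2.44423074e-02  9.86797899e-01 -1.60101470e-01  4.01162492e+02]
 [-9.99428467e-01  2.03793298e-02 -2.69707580e-02  9.37007787e+00]
 [-2.33519266e-02  1.60669194e-01  9.86732029e-01  1.02835767e+03]
 [ 0.00000000e+00  0.00000000e+00  0.00000000e+00  1.00000000e+00]]
{'clock': 0.2, 'joints': [-0.855, 0.385, 0.007, -0.0, -1.194, -0.259], 'joint_vel': [0.001, -0.003, 0.004, -0.001, -0.001, -0.001], 'joint_efforts': [-0.0, -39.217, 18.835, 4.184, -0.004, -0.0], 'position': [275.553, -560.623, 241.636], 'ee_rot': [-0.226, 0.974, 0.001, -0.0], 'contact_force': [0.109, -0.947, -0.018], 'wrist_torque': [0.035, 0.024, 0.027], 'gripper_width': 85.104} [[-0.9  -0.44 -0.  ]
 [-0.44  0.9   0.  ]
 [ 0.    0.   -1.  ]]
```

View pics/side0.png

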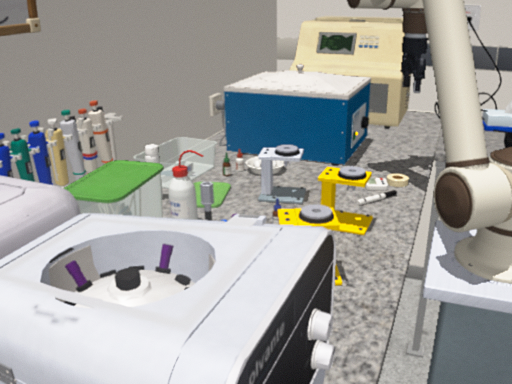

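View pics/top0.png

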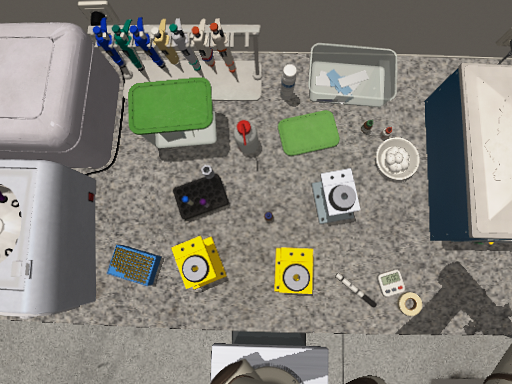

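Side view: key candidate is at (207,195), the grey holder's collar at (287,150), and yellow look-alikes at (351,174) and (316,213). Top view: black rack at (201,197) with a key candidate at (207,172), tubes at (185,201) and (203,202), and a small blue thing at (269,216). The grey holder is at (341,197), with yellow look-alikes at (197,266) and (295,275). Next is one close crop of the choices.

Run:
```python
import cv2,numpy as np
t=cv2.imread("pics/top0.png");s=cv2.imread("pics/side0.png")
c=lambda i,x,y:cv2.resize(i[y:y+70,x:x+90],None,fx=4.3,fy=4.2,interpolation=cv2.INTER_CUBIC)
a=np.vstack([np.hstack([c(t,160,155),c(t,300,160)]),np.hstack([c(s,165,160),c(s,245,135)])])
print(a.shape);cv2.imwrite("pics/crop1.png",a)
```

```text
(588, 774, 3)
```

View pics/crop1.png

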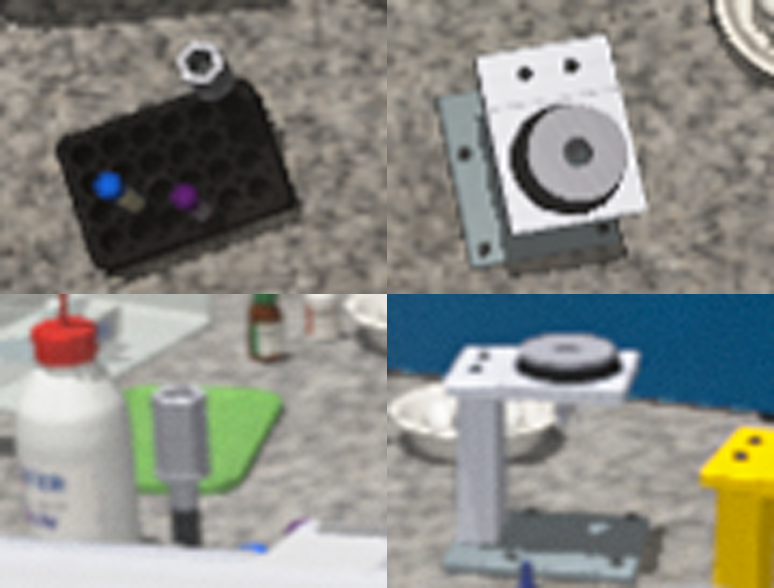

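The crop confirms the hexagonal-headed steel key at top (207,170), with its black handle in the rack, and the grey holder with its collar hole at about (344,196). The tubes (blue and purple caps) and the washer are separate. Next I work out positions.

Run:
```python
from h import *
t=get_image("top")
P=lambda n,u,v,z:print(n,onz(t,u,v,z).round(1))
P("key top",206.7,170,153);P("hole",344.2,196,138);P("washer cap",244,127,170)
P("washer spout end",257,168,150)
P("tubeA",185,199.3,100);P("tubeB",202.8,201.5,105);P("plate corner",375/8.6+290,0,126)
w=get_image("wrist");E=np.array(w["extrinsics"]);s=read_state()
r=R.from_quat(s["ee_rot"]).as_matrix()
print("cam in tool",(r.T@(E[:3,3]-s["position"])).round(1),(r.T@E[:3,:3]).round(2),w["mtx"][0],w["k1"])
# side triangulation
sd=get_image("side")
c=lambda x,y:(165+x/4.3,160+(y-294)/4.2)
print(two(ray(t,206.7,170),ray(sd,*c(180,392))))
h=np.array([190/4.3+300,196]);hs=(245+(568-387)/4.3,135+(349-294)/4.2)
print(two(ray(t,*h),ray(sd,*hs)))
k=onz(t,206.7,170,153)
print("tool shift to key (xy)",totool(k-s["position"]))
```

```text
key top [603.7 167.6 153. ]
hole [ 547.5 -176.1  138. ]
washer cap [711.2  76.7 170. ]
washer spout end [611.8  42.4 150. ]
tubeA [536.4 230.5 100. ]
tubeB [530.9 182.4 105. ]
plate corner [1108.4 -159.9  126. ]
cam in tool [  82.5   -0.  -130.9] [[-0.    0.95  0.32]
 [ 1.    0.    0.  ]
 [-0.    0.32 -0.95]] [340.17123809   0.         257.09797729] -0.04758700711108482
(array([604.28156458, 167.8425317 , 153.50951619]), np.float64(1.5531871547118081))
(array([ 547.49726233, -176.17314926,  137.38540644]), np.float64(0.20453040074287812))
tool shift to key (xy) [-61.56409087  50.89748532   8.92077209]
```

{"op": "servo_tool", "data": {
  "rows": [
    [1,-3.5,2.9,-0.3,0,0,0],
    [1,-3.5,2.9,-0.3,0,0,0],
    [1,-3.5,2.9,-0.3,0,0,0],
    [1,-3.5,2.9,-0.3,0,0,0],
    [1,-3.5,2.9,0,0,0,0],
    [1,-3.5,2.9,0,0,0,0],
    [1,-3.5,2.9,0,0,0,0],
    [1,-3.5,2.9,0,0,0,0],
    [1,-3.5,2.9,0,0,0,0],
    [1,-3.5,2.9,0,0,0,0],
    [1,-3.5,2.9,0,0,0,0],
    [1,-3.5,2.9,0,0,0,0]
  ]
}}

```text
clock: 1.55
position: [499.5, -61.4, 254.7]
ee_rot: [-0.227, 0.974, -0.0, 0.0]
contact_force: [1.6, -0.8, 0.3]
gripper_width: 85.5
```

{"op": "servo_tool", "data": {
  "rows": [
    [1,-3.5,2.9,0,0,0,0],
    [1,-3.5,2.9,0,0,0,0],
    [1,-3.5,2.9,0,0,0,0],
    [1,-3.5,2.9,0,0,0,0],
    [1,-3.5,2.9,0,0,0,0],
    [1,-1,0.8,0,0,0,0],
    [1,0,0,0,0,0,0],
    [1,0,0,0,0,0,0]
  ]
}}

```text
clock: 2.35
position: [597.2, 155.1, 254.0]
ee_rot: [-0.226, 0.974, -0.0, -0.001]
contact_force: [0.3, -0.3, 0.3]
gripper_width: 85.4
```

Run:
```python
from h import *
s=read_state();print(s["clock"],s["joints"],s["position"],s["contact_force"])
w=get_image("wrist");print(proj(w,[604,168,153]),proj(w,[604,168,4]))
np.save("w1.npy",w,allow_pickle=True);save("w1",w["image"])
```

```text
2.35 [ 5.15971529e-01  3.64208437e-01  6.38970652e-03 -6.29847463e-05
 -1.21411403e+00 -1.63004960e+00] [597.22369286 155.06218171 254.00887889] [ 0.31100968 -0.3259101   0.25593989]
[269.00460429 220.23153909] [264.72918919 171.49581353]
```

View pics/w1.png

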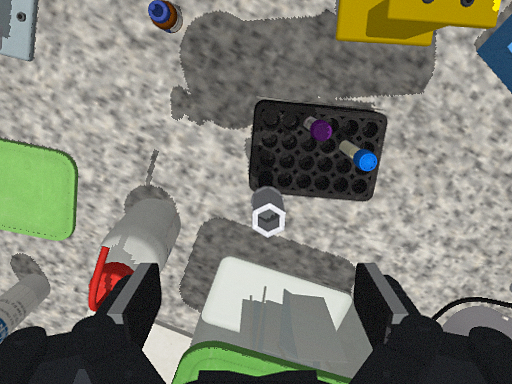

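Run:
```python
from h import *
w=np.load("w1.npy",allow_pickle=True).item();t=get_image("top")
g=w["image"][195:245,245:292].astype(int);m=((g.min(2)>170)).astype(np.uint8)
c=max(cv2.findContours(m,cv2.RETR_EXTERNAL,cv2.CHAIN_APPROX_NONE)[0],key=cv2.contourArea)
c=cv2.convexHull(c)[:,0]+[245,195]
P=np.array([onz(w,*p,153)[:2] for p in c]).astype(np.float32)
s=read_state();M=cv2.moments(P.reshape(-1,1,2));ctr=np.array([M["m10"],M["m01"]])/M["m00"]
print("centre",ctr,"area",M["m00"],"(hex24: 499)")
print("hull",c.tolist())
r=R.from_quat(s["ee_rot"]).as_matrix()
Q=(P-ctr)@r[:2,:2]  # tool xy
th=np.radians(np.arange(-30,150,2));wd=[np.ptp(Q@[np.cos(a),np.sin(a)]) for a in th]
for a,b in zip(np.degrees(th),wd): print(round(a),round(b,1),end="; ")
print(two(ray(t,206.7,170),ray(w,*c.mean(0))))
print("lid corner",two(ray(t,212,125),ray(w,193,345)))
print("tool shift",totool(np.r_[ctr,0]-np.r_[s["position"][:2],0]))
```

```text
centre [604.61993684 168.81101374] area 544.2925845985301 (hex24: 499)
hull [[270, 203], [285, 212], [286, 233], [285, 237], [267, 237], [257, 231], [254, 229], [252, 227], [252, 214], [253, 211], [254, 210], [268, 203]]
-30 30.2; -28 29.9; -26 29.9; -24 29.9; -22 29.8; -20 29.7; -18 29.6; -16 29.5; -14 29.3; -12 29.0; -10 28.8; -8 28.5; -6 28.1; -4 27.8; -2 27.4; 0 26.9; 2 27.0; 4 27.0; 6 27.0; 8 26.9; 10 26.8; 12 26.7; 14 26.6; 16 26.4; 18 26.2; 20 25.9; 22 25.7; 24 25.4; 26 25.0; 28 24.7; 30 24.3; 32 23.8; 34 23.9; 36 24.2; 38 24.6; 40 24.9; 42 25.2; 44 25.4; 46 25.6; 48 25.9; 50 26.1; 52 26.3; 54 26.5; 56 26.6; 58 26.7; 60 26.8; 62 26.9; 64 26.9; 66 26.9; 68 26.8; 70 26.7; 72 26.6; 74 26.4; 76 26.3; 78 26.0; 80 25.8; 82 25.5; 84 25.2; 86 24.9; 88 25.1; 90 25.3; 92 25.8; 94 26.3; 96 26.7; 98 27.1; 100 27.5; 102 27.9; 104 28.3; 106 28.7; 108 29.1; 110 29.5; 112 29.9; 114 30.2; 116 30.5; 118 30.8; 120 31.0; 122 31.2; 124 31.4; 126 31.5; 128 31.6; 130 31.6; 132 31.6; 134 31.6; 136 31.6; 138 31.5; 140 31.4; 142 31.2; 144 31.0; 146 30.8; 148 30.5; (array([600.95287908, 164.25969897, 165.37593018]), np.float64(2.2221297856215316))
lid corner (array([712.83324405, 156.56400291, 176.77278496]), np.float64(1.40388711893854))
tool shift [-1.30223663e+00  9.75840782e-01 -1.43135196e-04]
```

The hex centre is at (604,168) and its flats are square to tool y already, so no turn is needed. The lid corner, at (713,157) and z=177, is clear. Next I descend with the jaws at 0.6.

{"op": "servo_tool", "data": {
  "rows": [
    [0.6,-0.6,0.4,0,0,0,0],
    [0.6,-0.6,0.45,0,0,0,0],
    [0.6,0,0,2.5,0,0,0],
    [0.6,0,0,2.5,0,0,0],
    [0.6,0,0,2.5,0,0,0],
    [0.6,0,0,2.0,0,0,0],
    [0.6,0,0,1.6,0,0,0],
    [0.6,0,0,1.2,0,0,0],
    [0.6,0,0,0.3,0,0,0],
    [0.6,0,0,0,0,0,0],
    [0.6,0,0,0,0,0,0]
  ]
}}

```text
clock: 3.55
position: [605.4, 168.8, 129.3]
ee_rot: [-0.227, 0.974, 0.0, 0.001]
contact_force: [-0.4, -0.5, 0.7]
gripper_width: 51.2
```

Run:
```python
from h import *
s=read_state();print(s["position"],s["contact_force"],s["gripper_width"])
w=get_image("wrist");save("w2",w["image"]);print(proj(w,s["position"]))
```

```text
[605.35926019 168.79724284 129.31960511] [-0.36749573 -0.4582202   0.73243591] 51.16065778385308
[257.36281929 281.29841875]
```

View pics/w2.png

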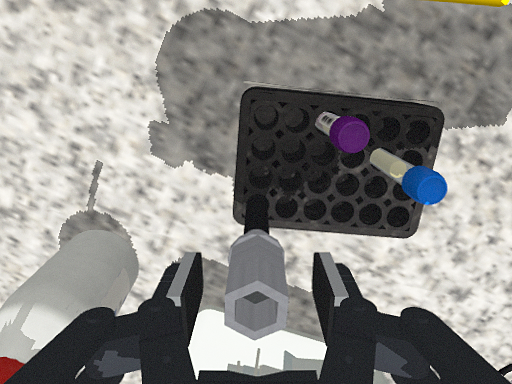

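The head's top is at (256,308), between the pads and centred, with its flats facing them. Tubes at (350,133) and (425,185) are clear. I close the gripper.

{"op": "servo_tool", "data": {
  "rows": [
    [0,0,0,0,0,0,0],
    [0,0,0,0,0,0,0],
    [0,0,0,0,0,0,0],
    [0,0,0,0,0,0,0],
    [0,0,0,0,0,0,0],
    [0,0,0,0,0,0,0],
    [0,0,0,0,0,0,0],
    [0,0,0,0,0,0,0]
  ]
}}

```text
clock: 4.4
position: [605.2, 168.6, 129.2]
ee_rot: [-0.227, 0.974, -0.0, 0.001]
contact_force: [-0.2, -0.3, 5.1]
gripper_width: 23.5
```

{"op": "servo_tool", "data": {
  "rows": [
    [0,0,0,-0.5,0,0,0],
    [0,0,0,-1,0,0,0],
    [0,0,0,-1.5,0,0,0],
    [0,0,0,-2,0,0,0],
    [0,0,0,-2.5,0,0,0],
    [0,0,0,-2.5,0,0,0],
    [0,0,0,-2.5,0,0,0],
    [0,0,0,-2.5,0,0,0],
    [0,0,0,-2.5,0,0,0],
    [0,0,0,-2,0,0,0],
    [0,0,0,-0.5,0,0,0]
  ]
}}

```text
clock: 5.5
position: [605.1, 168.7, 330.9]
ee_rot: [-0.226, 0.974, 0.0, 0.002]
contact_force: [0.8, 0.4, -2.1]
gripper_width: 23.6
```

Run:
```python
from h import *
s=read_state();print(s["position"],s["contact_force"],s["wrist_torque"],s["gripper_width"],s["joints"])
t=get_image("top")["image"];sd=get_image("side")["image"]
save("c3",np.hstack([cv2.resize(sd[60:260,130:330],(400,400)),cv2.resize(t[90:290,130:330],(400,400))]))
```

```text
[605.06026387 168.66733303 330.93849929] [ 0.7583032   0.36969867 -2.05772959] [-0.00673325 -0.01752867 -0.0533163 ] 23.637708946418883 [ 5.29224060e-01  3.45297220e-01  1.67586250e-01  2.81871514e-04
 -1.38934914e+00 -1.64316436e+00]
```

View pics/c3.png

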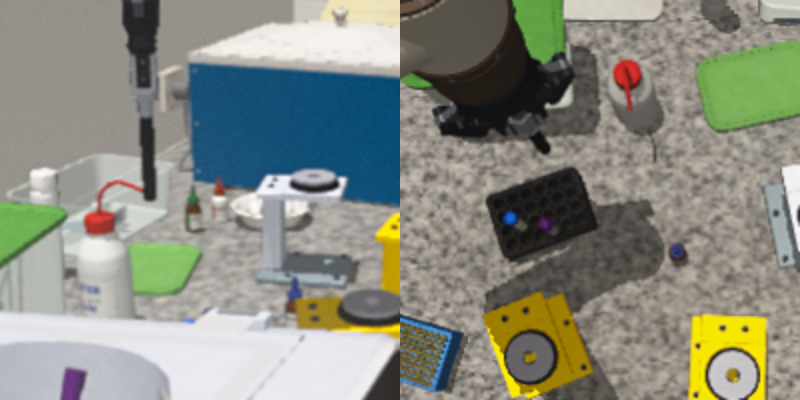

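The key is held by its head and hangs clear, the tubes are undisturbed, and the spout has been passed safely on the robot's side. Next, over to the holder in an L around the washer.

{"op": "servo_tool", "data": {
  "rows": [
    [0,1.5,0,0,0,0,0],
    [0,3,0,0,0,0,0],
    [0,3.5,0,0,0,0,0],
    [0,3.5,0,0,0,0,0],
    [0,3.5,-0.5,0,0,0,0],
    [0,2.5,-2,0,0,0,0],
    [0,1.5,-3,0,0,0,0],
    [0,1,-3.5,0,0,0,0],
    [0,0.4,-3.5,0,0,0,0],
    [0,0,-3.5,0,0,0,0],
    [0,0,-3.5,0,0,0,0],
    [0,0,-3.5,0,0,0,0]
  ]
}}

```text
clock: 6.8
position: [522.5, -129.1, 326.3]
ee_rot: [-0.226, 0.974, 0.001, -0.002]
contact_force: [1.0, 0.4, -1.7]
gripper_width: 23.5
```

{"op": "servo_tool", "data": {
  "rows": [
    [0,0,-3,0,0,0,0],
    [0,0,-1.5,0,0,0,0],
    [0,0,-1,0,0,0,0],
    [0,0,0,0,0,0,0],
    [0,0,0,0,0,0,0],
    [0,0,0,0,0,0,0]
  ]
}}

```text
clock: 7.4
position: [547.0, -176.3, 328.5]
ee_rot: [-0.227, 0.974, 0.0, 0.0]
contact_force: [-0.3, 0.4, -2.0]
gripper_width: 23.2
```

Run:
```python
from h import *
s=read_state();p=s["position"];print(p,s["contact_force"],s["wrist_torque"],s["gripper_width"])
w=get_image("wrist");np.save("w4.npy",w,allow_pickle=True);save("w4",w["image"])
print("tip exp",proj(w,p-[0,0,124]),"hole exp",proj(w,[547.5,-176,138]))
```

```text
[ 546.95817147 -176.27595954  328.53073841] [-0.2880783   0.42717827 -2.04023778] [ 0.02075301 -0.00580711  0.01756513] 23.19163642857692
tip exp [257.23020365 195.17601206] hole exp [257.21333095 174.7477928 ]
```

View pics/w4.png

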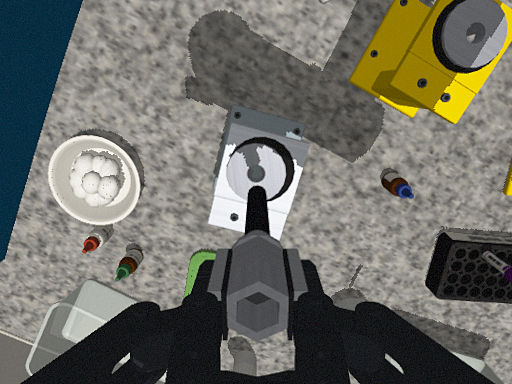

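Run:
```python
from h import *
w=np.load("w4.npy",allow_pickle=True).item();g=cv2.cvtColor(w["image"],cv2.COLOR_RGB2GRAY)
for v in range(160,194): print(v,*g[v,244:270])
x,y,n=205,120,90
save("c4",cv2.resize(w["image"][y:y+n,x:x+n+20],None,fx=6.5,fy=6.5,interpolation=cv2.INTER_CUBIC))
```

```text
160 193 135 90 101 100 99 99 97 99 99 103 100 101 102 96 82 153 216 210 212 210 211 210 213 207 207
161 213 184 85 97 101 99 101 97 102 98 102 103 101 99 97 120 184 221 212 209 209 212 213 212 211 207
162 209 180 87 97 97 99 100 95 96 104 101 101 104 100 92 153 221 216 210 210 210 206 213 213 208 205
163 210 198 136 93 101 99 100 97 93 101 101 106 105 93 131 194 216 214 210 209 208 210 213 216 213 206
164 206 219 186 91 93 99 101 101 95 95 103 96 99 88 151 218 214 212 214 209 211 205 213 216 212 208
165 202 211 179 81 93 101 99 94 94 87 93 95 82 81 111 153 182 208 218 215 210 208 208 212 212 205
166 204 214 191 158 145 91 89 90 95 88 95 89 88 91 80 81 98 150 201 221 210 212 214 212 209 209
167 201 208 217 227 203 102 76 87 88 87 90 90 87 91 90 88 82 85 137 199 216 211 212 214 213 211
168 206 205 215 213 180 100 70 79 90 90 94 91 92 91 90 89 82 68 71 142 203 214 211 211 209 208
169 205 203 214 190 110 66 75 77 84 90 93 90 89 91 90 91 82 77 67 92 170 222 214 210 210 208
170 205 206 212 169 70 69 74 72 78 79 93 91 88 91 91 84 82 74 69 69 141 209 215 210 208 208
171 205 207 203 138 60 69
[... 1432 characters left out ...]
5 206
186 203 203 203 199 200 212 217 213 149 66 59 14 0 0 9 33 77 147 172 203 216 209 207 205 205 205
187 204 208 202 198 204 214 209 144 54 0 6 5 6 2 0 1 0 0 70 159 205 216 208 205 205 204
188 202 202 204 199 214 205 142 11 4 9 17 17 4 12 14 13 11 4 0 74 163 208 208 205 203 207
189 205 205 210 206 197 134 12 6 0 17 14 12 4 7 4 11 15 9 9 0 68 169 215 204 202 200
190 199 203 205 214 176 1 2 7 0 11 5 8 17 17 5 12 17 10 12 11 0 129 209 207 206 204
191 203 201 207 205 158 0 13 7 15 31 18 0 22 22 10 23 18 23 12 11 0 85 176 212 203 206
192 204 204 208 186 95 0 11 20 17 17 17 7 14 2 16 4 11 6 14 7 0 68 164 218 207 203
193 206 204 214 177 13 0 15 5 5 18 14 19 5 8 11 18 1 4 17 9 1 43 157 219 203 201
```

View pics/c4.png

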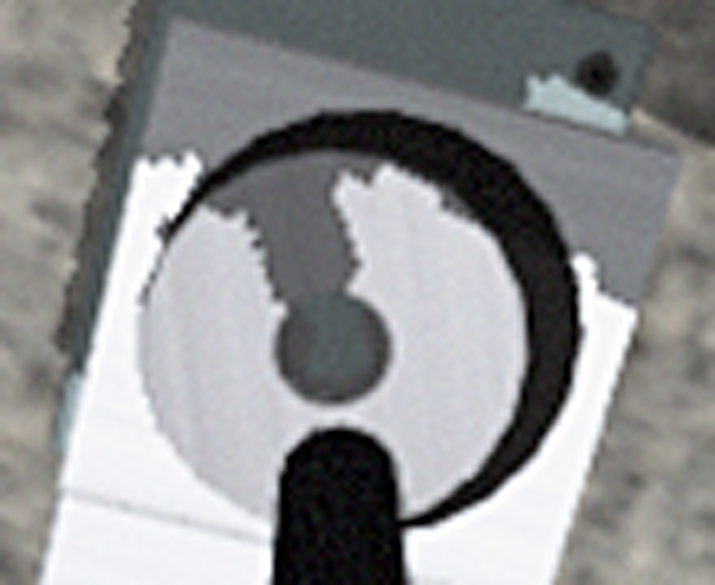

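Run:
```python
from h import *
w=np.load("w4.npy",allow_pickle=True).item();s=read_state();p=s["position"];r=R.from_quat(s["ee_rot"]).as_matrix()
h=onz(w,255.65,173.3,138);print("hole w",h)
t=get_image("top")
zt=p[2]-122.7
e=onz(w,256.3,185.6,zt);tip=e-r[:,0]*7.5;print("tip",tip, "tool off from tcp",(r.T@(tip-p)).round(1))
for row,l,rr in((193,247.3,264.8),(205,0,0)):
    if l: 
        print("handle mid lateral tool", (r.T@(onz(w,(l+rr)/2,row,zt+5)-p)).round(1))
print("shift tip->hole in tool mm",(r.T@(h-tip)).round(1))
print(r.round(3))
```

```text
hole w [ 546.86978731 -178.00641377  138.        ]
tip [ 546.57219428 -177.27064501  205.99961848] tool off from tcp [  0.9  -0.7 122.7]
handle mid lateral tool [  3.9  -0.9 117.7]
shift tip->hole in tool mm [ 0.1 -0.8 68. ]
[[-0.897 -0.442  0.   ]
 [-0.442  0.897  0.   ]
 [-0.001 -0.    -1.   ]]
```

{"op": "servo_tool", "data": {
  "rows": [
    [0,0,-0.08,0.5,0,0,0],
    [0,0,0,1.5,0,0,0],
    [0,0,0,1.5,0,0,0],
    [0,0,0,1.2,0,0,0],
    [0,0,0,0.8,0,0,0],
    [0,0,0,0.3,0,0,0],
    [0,0,0,0,0,0,0],
    [0,0,0,0,0,0,0]
  ]
}}

```text
clock: 8.3
position: [548.1, -178.1, 271.0]
ee_rot: [-0.226, 0.974, -0.0, 0.001]
contact_force: [-0.5, -0.3, -2.3]
gripper_width: 23.3
```

{"op": "servo_tool", "data": {
  "rows": [
    [0,0,0,0.1,0,0,0],
    [0,0,0,0.1,0,0,0],
    [0,0,0,0.1,0,0,0],
    [0,0,0,0.1,0,0,0],
    [0,0,0,0.1,0,0,0],
    [0,0,0,0.1,0,0,0],
    [0,0,0,0,0,0,0]
  ]
}}

```text
clock: 9.0
position: [547.6, -177.9, 264.1]
ee_rot: [-0.226, 0.974, 0.0, -0.0]
contact_force: [0.0, 0.3, -1.9]
gripper_width: 23.5
```

{"op": "servo_tool", "data": {
  "rows": [
    [0,0,0,0.1,0,0,0],
    [0,0,0,0.1,0,0,0],
    [0,0,0,0.1,0,0,0],
    [0,0,0,0,0,0,0]
  ]
}}

```text
clock: 9.4
position: [547.6, -177.9, 261.1]
ee_rot: [-0.226, 0.974, 0.0, -0.0]
contact_force: [-0.8, 0.3, -1.7]
gripper_width: 23.2
```

{"op": "servo_tool", "data": {
  "rows": [
    [0,0,0,0.1,0,0,0],
    [0,0,0,0.05,0,0,0],
    [0,0,0,0,0,0,0],
    [0,0,0,0,0,0,0]
  ]
}}

```text
clock: 9.8
position: [547.7, -178.0, 259.8]
ee_rot: [-0.226, 0.974, -0.0, -0.0]
contact_force: [0.2, 0.2, -2.0]
gripper_width: 23.3
```

{"op": "servo_tool", "data": {
  "rows": [
    [0,0,0,0.1,0,0,0],
    [0,0,0,0.1,0,0,0],
    [0,0,0,0,0,0,0]
  ]
}}

```text
clock: 10.1
position: [547.6, -177.9, 257.6]
ee_rot: [-0.226, 0.974, 0.0, -0.0]
contact_force: [1.1, -0.3, -1.8]
gripper_width: 23.2
```

{"op": "servo_tool", "data": {
  "rows": [
    [0,0,0,0.1,0,0,0],
    [0,0,0,0.1,0,0,0],
    [0,0,0,0,0,0,0]
  ]
}}

```text
clock: 10.4
position: [547.6, -178.0, 255.6]
ee_rot: [-0.226, 0.974, 0.0, -0.0]
contact_force: [-0.2, 0.3, -1.5]
gripper_width: 23.4
```

Tip is well below the collar top with no force, so it is in the hole. I continue gently towards the spring fingers.

{"op": "servo_tool", "data": {
  "rows": [
    [0,0,0,0.15,0,0,0],
    [0,0,0,0.15,0,0,0],
    [0,0,0,0.15,0,0,0],
    [0,0,0,0.15,0,0,0],
    [0,0,0,0,0,0,0]
  ]
}}

```text
clock: 10.9
position: [547.5, -177.9, 249.4]
ee_rot: [-0.226, 0.974, 0.0, -0.0]
contact_force: [-0.4, 0.3, -2.2]
gripper_width: 23.3
```

{"op": "servo_tool", "data": {
  "rows": [
    [0,0,0,0.15,0,0,0],
    [0,0,0,0.15,0,0,0],
    [0,0,0,0,0,0,0]
  ]
}}

```text
clock: 11.2
position: [547.5, -177.9, 246.5]
ee_rot: [-0.226, 0.974, 0.0, -0.0]
contact_force: [0.5, -0.7, -1.9]
gripper_width: 23.3
```

{"op": "servo_tool", "data": {
  "rows": [
    [0,0,0,0.15,0,0,0],
    [0,0,0,0.15,0,0,0],
    [0,0,0,0,0,0,0]
  ]
}}

```text
clock: 11.5
position: [547.5, -177.9, 243.5]
ee_rot: [-0.226, 0.974, 0.0, -0.0]
contact_force: [-0.3, 0.4, -2.5]
gripper_width: 22.9
```

{"op": "servo_tool", "data": {
  "rows": [
    [0,0,0,0.15,0,0,0],
    [0,0,0,0.15,0,0,0],
    [0,0,0,0.15,0,0,0],
    [0,0,0,0,0,0,0]
  ]
}}

```text
clock: 11.9
position: [547.5, -177.9, 239.0]
ee_rot: [-0.226, 0.974, 0.0, -0.0]
contact_force: [-0.4, 1.0, -2.7]
gripper_width: 23.0
```

{"op": "servo_tool", "data": {
  "rows": [
    [0,0,0,0.15,0,0,0],
    [0,0,0,0.15,0,0,0],
    [0,0,0,0.15,0,0,0],
    [0,0,0,0,0,0,0]
  ]
}}

```text
clock: 12.3
position: [547.7, -177.9, 234.6]
ee_rot: [-0.226, 0.974, 0.0, -0.0]
contact_force: [0.9, -0.2, -2.0]
gripper_width: 23.4
```

Spring-finger friction should be felt by now, so I look before going on.

Run:
```python
from h import *
w=get_image("wrist")["image"];sd=get_image("side")["image"]
f=lambda a:cv2.resize(a,(400,400),interpolation=cv2.INTER_CUBIC)
save("c5",np.hstack([f(sd[100:210,235:345]),f(w[110:350,136:376])]))
```

```text
(no output)
```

View pics/c5.png

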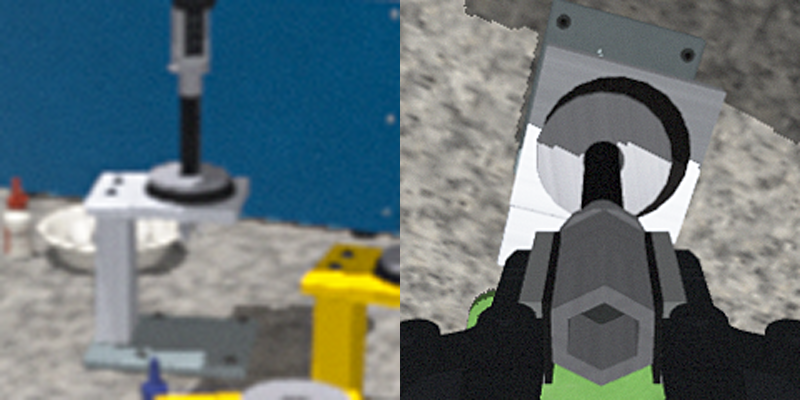

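The handle enters the hole, with a rim sliver showing on its right at (622,158), and about 28 mm is in. The side view agrees on the visible handle length. I continue slowly.

{"op": "servo_tool", "data": {
  "rows": [
    [0,0,0,0.2,0,0,0],
    [0,0,0,0.2,0,0,0],
    [0,0,0,0.2,0,0,0]
  ]
}}

```text
clock: 12.7
position: [547.8, -177.8, 229.1]
ee_rot: [-0.226, 0.974, 0.0, 0.0]
contact_force: [-1.0, 1.9, 1.7]
gripper_width: 23.5
```

{"op": "servo_tool", "data": {
  "rows": [
    [0,0,0,0.2,0,0,0],
    [0,0,0,0.2,0,0,0],
    [0,0,0,0.2,0,0,0]
  ]
}}

```text
clock: 13.0
position: [548.0, -178.0, 223.3]
ee_rot: [-0.227, 0.974, -0.0, 0.001]
contact_force: [-0.4, 0.7, 2.8]
gripper_width: 23.2
```

{"op": "servo_tool", "data": {
  "rows": [
    [0,0,0,0.2,0,0,0],
    [0,0,0,0.2,0,0,0],
    [0,0,0,0.2,0,0,0]
  ]
}}

```text
clock: 13.3
position: [547.8, -178.1, 216.7]
ee_rot: [-0.226, 0.974, -0.0, 0.0]
contact_force: [-0.1, 1.3, 2.5]
gripper_width: 23.5
```

Spring-finger friction is now felt, about 4.5 N over the baseline. I push on.

{"op": "servo_tool", "data": {
  "rows": [
    [0,0,0,0.2,0,0,0],
    [0,0,0,0.2,0,0,0],
    [0,0,0,0.2,0,0,0],
    [0,0,0,0.2,0,0,0],
    [0,0,0,0.2,0,0,0],
    [0,0,0,0.2,0,0,0],
    [0,0,0,0.2,0,0,0],
    [0,0,0,0.2,0,0,0]
  ]
}}

```text
clock: 14.1
position: [547.7, -178.0, 200.7]
ee_rot: [-0.226, 0.974, -0.0, 0.0]
contact_force: [-0.4, 0.3, 2.0]
gripper_width: 23.2
```

{"op": "servo_tool", "data": {
  "rows": [
    [0,0,0,0.2,0,0,0],
    [0,0,0,0.2,0,0,0],
    [0,0,0,0.2,0,0,0],
    [0,0,0,0.2,0,0,0],
    [0,0,0,0.2,0,0,0],
    [0,0,0,0.2,0,0,0],
    [0,0,0,0.2,0,0,0],
    [0,0,0,0.2,0,0,0]
  ]
}}

```text
clock: 14.9
position: [547.7, -178.0, 184.7]
ee_rot: [-0.226, 0.974, -0.0, 0.0]
contact_force: [-0.5, -0.2, 1.4]
gripper_width: 23.4
```

{"op": "servo_tool", "data": {
  "rows": [
    [0,0,0,0.2,0,0,0],
    [0,0,0,0.2,0,0,0],
    [0,0,0,0.2,0,0,0],
    [0,0,0,0.2,0,0,0],
    [0,0,0,0.2,0,0,0],
    [0,0,0,0.2,0,0,0],
    [0,0,0,0.2,0,0,0],
    [0,0,0,0,0,0,0]
  ]
}}

```text
clock: 15.7
position: [547.6, -178.0, 170.4]
ee_rot: [-0.226, 0.974, 0.0, -0.0]
contact_force: [0.6, 2.0, 1.2]
gripper_width: 23.2
```

{"op": "servo_tool", "data": {
  "rows": [
    [0,0,0,0.15,0,0,0],
    [0,0,0,0.15,0,0,0],
    [0,0,0,0.15,0,0,0],
    [0,0,0,0.15,0,0,0]
  ]
}}

```text
clock: 16.1
position: [547.7, -178.0, 164.7]
ee_rot: [-0.226, 0.974, -0.0, 0.0]
contact_force: [0.8, 0.9, 2.0]
gripper_width: 23.4
```

{"op": "servo_tool", "data": {
  "rows": [
    [0,0,0,0.1,0,0,0],
    [0,0,0,0.1,0,0,0],
    [0,0,0,0.1,0,0,0],
    [0,0,0,0,0,0,0]
  ]
}}

```text
clock: 16.5
position: [547.7, -178.0, 161.7]
ee_rot: [-0.226, 0.974, 0.0, -0.0]
contact_force: [0.2, 0.2, 1.6]
gripper_width: 23.1
```

{"op": "servo_tool", "data": {
  "rows": [
    [0,0,0,0.1,0,0,0],
    [0,0,0,0.05,0,0,0],
    [0,0,0,0,0,0,0]
  ]
}}

```text
clock: 16.8
position: [547.7, -178.0, 160.2]
ee_rot: [-0.226, 0.974, 0.0, -0.0]
contact_force: [1.0, 1.1, 3.0]
gripper_width: 23.3
```

{"op": "servo_tool", "data": {
  "rows": [
    [0,0,0,0.1,0,0,0],
    [0,0,0,0,0,0,0]
  ]
}}

```text
clock: 17.0
position: [547.7, -178.0, 159.2]
ee_rot: [-0.226, 0.974, -0.0, 0.0]
contact_force: [-0.2, 1.2, 0.5]
gripper_width: 23.1
```

{"op": "servo_tool", "data": {
  "rows": [
    [0,0,0,0.1,0,0,0],
    [0,0,0,0,0,0,0]
  ]
}}

```text
clock: 17.2
position: [547.7, -178.0, 158.2]
ee_rot: [-0.226, 0.974, -0.0, -0.0]
contact_force: [1.1, 0.1, 1.5]
gripper_width: 23.1
```

{"op": "servo_tool", "data": {
  "rows": [
    [0,0,0,0.05,0,0,0],
    [0,0,0,0,0,0,0]
  ]
}}

```text
clock: 17.4
position: [547.7, -177.9, 157.8]
ee_rot: [-0.226, 0.974, 0.0, -0.0]
contact_force: [-0.1, 0.2, 0.8]
gripper_width: 23.3
```

{"op": "servo_tool", "data": {
  "rows": [
    [0,0,0,0.1,0,0,0],
    [0,0,0,0,0,0,0]
  ]
}}

```text
clock: 17.6
position: [547.7, -177.9, 156.7]
ee_rot: [-0.226, 0.974, -0.0, -0.0]
contact_force: [1.3, 0.6, 2.3]
gripper_width: 23.5
```

{"op": "servo_tool", "data": {
  "rows": [
    [0,0,0,0.1,0,0,0],
    [0,0,0,0,0,0,0]
  ]
}}

```text
clock: 17.8
position: [547.7, -178.0, 156.1]
ee_rot: [-0.227, 0.974, -0.0, 0.0]
contact_force: [-0.3, 0.0, 4.2]
gripper_width: 23.4
```

{"op": "servo_tool", "data": {
  "rows": [
    [0,0,0,0.1,0,0,0],
    [0,0,0,0,0,0,0]
  ]
}}

```text
clock: 18.0
position: [547.7, -178.0, 155.5]
ee_rot: [-0.227, 0.974, -0.0, 0.0]
contact_force: [-1.5, 2.5, 7.0]
gripper_width: 23.3
```

{"op": "servo_tool", "data": {
  "rows": [
    [0,0,0,0.05,0,0,0],
    [0,0,0,0,0,0,0]
  ]
}}

```text
clock: 18.2
position: [547.7, -178.0, 155.3]
ee_rot: [-0.227, 0.974, -0.0, 0.0]
contact_force: [0.0, 1.5, 7.0]
gripper_width: 23.1
```

Seated: the force rises about 5 N over the last 1.5 mm, well under 20 N. I let go while still lightly pressing, then lift off.

{"op": "servo_tool", "data": {
  "rows": [
    [0.6,0,0,0,0,0,0],
    [0.6,0,0,0,0,0,0],
    [0.6,0,0,0,0,0,0],
    [0.6,0,0,0,0,0,0],
    [0.6,0,0,0,0,0,0],
    [0.6,0,0,0,0,0,0]
  ]
}}

```text
clock: 18.8
position: [547.6, -178.0, 154.2]
ee_rot: [-0.226, 0.974, 0.0, -0.0]
contact_force: [0.4, 0.5, -0.9]
gripper_width: 51.2
```

{"op": "servo_tool", "data": {
  "rows": [
    [0.6,0,0,-0.5,0,0,0],
    [0.6,0,0,-1,0,0,0],
    [0.6,0,0,-2,0,0,0],
    [0.6,0,0,-2.5,0,0,0],
    [0.6,0,0,-2.5,0,0,0],
    [0.6,0,0,-2.5,0,0,0],
    [0.6,0,0,-2,0,0,0],
    [0.6,0,0,-1,0,0,0],
    [0.6,0,0,0,0,0,0]
  ]
}}

```text
clock: 19.7
position: [548.3, -178.1, 296.4]
ee_rot: [-0.226, 0.974, -0.001, 0.002]
contact_force: [0.1, 0.0, 0.2]
gripper_width: 51.1
```

Run:
```python
from h import *
s=read_state();print(s["clock"],s["position"],s["contact_force"],s["gripper_width"])
w=get_image("wrist")["image"];sd=get_image("side")["image"]
f=lambda a:cv2.resize(a,(400,400),interpolation=cv2.INTER_CUBIC)
save("c6",np.hstack([f(sd[110:200,245:335]),f(w[100:340,136:376])]))
```

```text
19.7 [ 548.25490512 -178.06316263  296.38044751] [0.09269493 0.0189483  0.23829688] 51.07321530246371
```

View pics/c6.png

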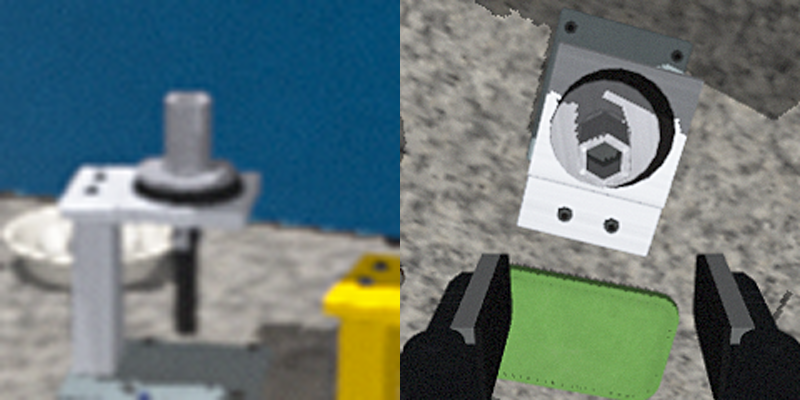

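The key stands upright in the collar with its shoulder down on it and the handle showing below the plate; the gripper is clear. A last numeric height check and a top view follow.

Run:
```python
from h import *
w=get_image("wrist");sd=get_image("side");t=get_image("top")
print(two(ray(w,258.4,196),ray(sd,287.1,131.2)))
a=cv2.imread("pics/top0.png")[:,:,::-1]
f=lambda i:cv2.resize(i[100:300,150:350],(400,400),interpolation=cv2.INTER_CUBIC)
save("c7",np.hstack([f(a),f(t["image"])]))
```

```text
(array([ 545.88480071, -177.85876996,  182.57447461]), np.float64(4.69773330074537))
```

View pics/c7.png

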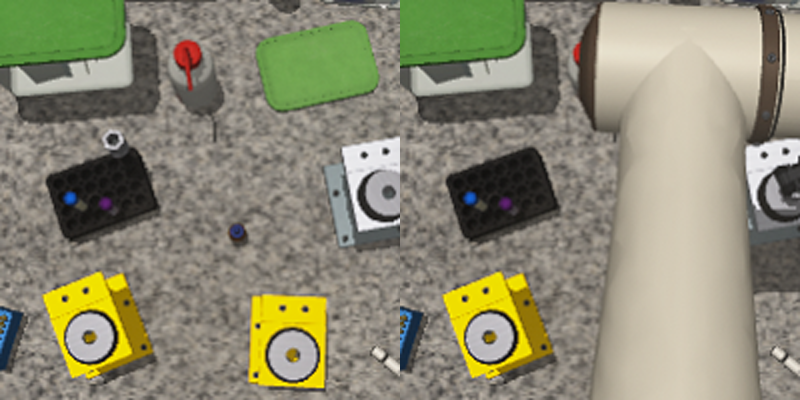

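The head's top triangulates to z = 182.6 mm, against 182 expected when seated. Both tubes stand where they were, at (468,198) and (505,203) in the right half. I hand in.

```bash
python3 -c "
from bench import *
print(job_done())"
```

```text
the job is handed in; nothing more can be done
None
```

The rotor key is back in its holder. I gripped it by the hex flats, lifted it out of the rack and lowered it handle first through the collar. I pushed it on past the spring fingers until its shoulder met the collar, then let go and backed off. The clock stood at about 20 s when I handed in.

- **Forces:** The reading never showed more than 7 N at the end of a move; allowing for the key's weight, that is about 9 N on the holder.
- **Seating:** The top of the head triangulated to z = 182.6 mm against 182 mm expected. The two camera rays missed each other by 4.7 mm, so the height is only rough. The force rise at the bottom and the side picture, which shows the shoulder on the collar, agree with it.
- **Spring fingers:** Their friction was felt only about 30 mm below the collar's top, not at the 14 mm stated. I stopped to look, saw the handle in the hole, and went on.
- **Other items:** The last top view shows both tubes standing where they were. The arm hid the small blue-capped bottle, one yellow holder and most of the wash bottle in that view, so I did not check those again. The arm's route kept clear of all of them.

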